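# Take the charged battery pack out of its charging dock

## Task

One of the two battery packs is charged: the one in the dock with the green lamp. Slide it straight forward along its dock until its plug has come out from under the hood, only then lift it, and lay it gently, flat and right way up in the blue tray. Leave the pack in the dock with the amber lamp where it is.

Things in the scene. Friction and masses are not known exactly. Their poses are not given: they have to be found in the camera images.
- charged_pack: The charged pack, in the dock with the green lamp: red battery pack with a rigid lead and yellow plug at one end, 110 long, 34 wide, 22 high (mm), 0.12 kg. Origin: centre of its underside. Its y axis runs along it: the red block spans y -15 to +55, lead and plug y -55 to -15. Docked, its y points along the dock's -x, the plug end under the hood.
- other_pack: The pack to leave alone, in the dock with the amber lamp: red battery pack with a rigid lead and yellow plug at one end, 110 long, 34 wide, 22 high (mm), 0.12 kg. Origin: centre of its underside. Its y axis runs along it: the red block spans y -15 to +55, lead and plug y -55 to -15. Docked, its y points along the dock's -x, the plug end under the hood.
- green_charger: fixed dock (mm), green lamp on its hood (to 46 high). Origin: on the bench, under the docked pack's origin; x to its back (away from robot, within 18 deg). Grey plate 6 thick, 64 wide, x -100 to 66. Black hood over x 4 to 67, top 39 high, open to -x only, 42 wide and 27 high inside, covers the pack's plug, lead and 11 of the red block: slide the pack at least 52 along -x before lifting. No walls in front of the hood.
- amber_charger: fixed dock of the same shape and size as green_charger, but with an amber lamp on its hood; it holds other_pack, still charging. Origin on the bench under the docked pack's origin, x to its back.
- ready_tray: fixed shallow open blue tray with a dark rubber floor, outside 160 (x) by 120 (y) by 22 mm high, walls 4 and floor 4 thick. Origin: centre of its underside, on the bench; z up.

How it is judged:
By the outcome, as a careful person would: the job done as asked, in the order asked, and still so for the second after the job is handed in, with the robot touching nothing.
It also fails if it takes over 45 s, if anything falls off the work surface, if the arm or the gripper's body presses on something with over 40 N, if the wrist force passes 120 N, or if a joint passes its speed limit or range.

## Robot

A 6-joint arm with a two-finger parallel gripper is mounted at the origin on the work surface; the furniture and walls round the work are solid. World frame = base frame: x ahead of the robot, y to its left, z up, the work surface at z = 0. Lengths are in m, angles in degrees, forces in N, time in s.
With the tool pointing down it reaches from about 0.4 to 0.825 m from the base axis. Payload 7 kg.
Tool frame: the origin (TCP) lies between the finger pads; the fingertips stand 22 mm ahead of it and the grasp point (between the pads) lies 3 mm ahead of it; z points along the fingers, y is the line along which they close (so a half turn about z gives the same grasp; the last joint's range is limited). The gripper opens to 88 mm and grips with 3 to 60 N. Pads are 19 mm wide; open, the fingers measure 130 mm over their backs; the gripper's body (78 mm by 193 mm) begins 47 mm behind the grasp point.
Start: joints at [16.507, 20.546, 0.682, 0, -70.136, -16.507], TCP at [0.675, -0, 0.249] pointing down, gripper open.
Joint ranges: [-176.03, 176.03], [-82.01, 121.73], [-58.28, 71.71], [-173.87, 95.51], [-174.79, -0.11], [-173.66, 173.66]. Speed limits (degrees/s): [136.94, 136.94, 172.46, 180, 180, 180].

## Interface

Orientations are given as [roll, pitch, yaw] about the fixed x, y, z axes, in that order (R = Rz(yaw) Ry(pitch) Rx(roll)).
In Python, from plant import ctrl gives the robot as it stands.
- The arm moves only by the tool apply_moves, never from a script. Its argument "targets" is a list of rows, each an object with "travel": the shift along the tool's x, y, z in mm, a list of three; "roll": the turn about the tool's z in degrees; "jaw": the finger opening in mm, from 0 to 87.6. In form: [{"travel": [tx, ty, tz], "roll": roll, "jaw": jaw}, ...]. A call has 1 to 10 rows; each row shifts and turns the commanded pose from where the row before left it, along the tool's axes as they then stand; what a row does not reach is not made up. A row lasts 1/10 s, in which the tool goes at most 50 mm and 8.59 degrees, less where a joint would pass 70% of its speed; a pose out of reach is approached as far as the arm can. A call with a gripper value outside its range is refused whole. The fingers move at their own pace and stop on an object; the grip force is fixed at half the most. Time passes only in rows, so rows that do not move let the fingers close. It gives the time, the measured TCP pose, the force, the opening and the grip force at its end, in the units of the state.
- ctrl.get_obs(): the state, without advancing time (a new reading comes with each control period).
- ctrl.snapshot(name): name is "scene" or "side" or "wrist"; returns the picture (400x640x3 uint8, red, green, blue); there is no depth.
- ctrl.calibration(name): a dict with "K" (3x3 intrinsics, pixels), "extrinsics" (4x4, takes a point from camera to world coordinates); the wrist camera has in their place "hand_eye" (4x4, takes a point from camera to tool coordinates, whose origin is the TCP and whose axes are the flange's). Camera axes: x right, y down, z forward; pixel columns grow to the right and rows downward; lengths in m; the calibration is good to about 2 mm. A picture is of the moment at which its call begins: read the wrist's pose just before it. calibration takes no time and is no camera call.
- ctrl.close_job(): hands the job in; it is judged then, once.
The state is a dict: "clock": time; "joint_pos": joint angles; "qvel": joint speeds; "tau": joint torques, N m; "tool_pos": TCP position; "orientation": TCP orientation; "force": force on the tool from outside, world axes, zero at the start; "moment": the same for the moment, N m; "opening": finger opening in m; "gripper_force": force on a finger pad.
Only numpy, scipy, OpenCV 4.12 (cv2) and the standard library are available. Lean on these libraries where they do the work, as an engineer would, in place of code of your own. Each camera call takes 0.05 s, during which the arm holds its last target. There are 200 camera calls.

## Working session

There is one attempt and no reset: what is moved stays moved. The work goes in short steps, Python scripts to look and compute and a tool call to move; the robot and the scene stay as the last step left them, time stands still between calls to the robot, and variables do not carry over. Pictures are saved under pics/ and viewed, at most 10 in all, crops included, and the job is handed in when it is done.

Besides the shell and the picture viewer there is one more tool, called after "Call:" as name(argument=value, ...), one argument or row to a line, values as JSON. apply_moves: Moves the arm, as the interface text tells. Its arguments: {"type":"object","properties":{"targets":{"type":"array","items":{"type":"object","properties":{"travel":{"type":"array","items":{"type":"number"}},"roll":{"type":"number"},"jaw":{"type":"number"}}}}},"required":["targets"]}

```bash
mkdir -p pics
python3 - <<'E'
from plant import ctrl
import cv2, numpy as np
o=ctrl.get_obs(); print(o['clock'],o['tool_pos'],o['orientation'],o['opening'])
ims=[]
for n in ['scene','side','wrist']:
    im=ctrl.snapshot(n); cv2.imwrite(f'pics/{n}0.png',im[:,:,::-1])
    c=ctrl.calibration(n); print(n,{k:np.round(v,4).tolist() for k,v in c.items() if k in('K','extrinsics','hand_eye')})
E
```

```text
0.0 [ 6.74533128e-01 -3.21750553e-05  2.47621195e-01] [ 1.79905139e+02 -8.49206332e-03 -9.00059553e+01] 0.08750233083223892
scene {'K': [[395.6956, 0.0, 322.9269], [0.0, 395.6956, 207.5991], [0.0, 0.0, 1.0]], 'extrinsics': [[0.885, -0.3523, 0.3045, 0.2624], [-0.4654, -0.6489, 0.6019, -0.7072], [-0.0144, -0.6744, -0.7382, 0.6589], [0.0, 0.0, 0.0, 1.0]]}
side {'K': [[427.0833, 0.0, 318.1783], [0.0, 427.0833, 191.2989], [0.0, 0.0, 1.0]], 'extrinsics': [[-0.9942, -0.0697, 0.0825, 0.4641], [-0.1079, 0.6576, -0.7456, 0.4615], [-0.0023, -0.7501, -0.6613, 0.5925], [0.0, 0.0, 0.0, 1.0]]}
wrist {'K': [[324.7691, 0.0, 320.7815], [0.0, 324.7691, 200.8459], [0.0, 0.0, 1.0]], 'hand_eye': [[0.0005, -0.9632, -0.2689, 0.0722], [1.0, 0.0007, -0.0007, -0.0], [0.0009, -0.2689, 0.9632, -0.1368], [0.0, 0.0, 0.0, 1.0]]}
```

View pics/scene0.png

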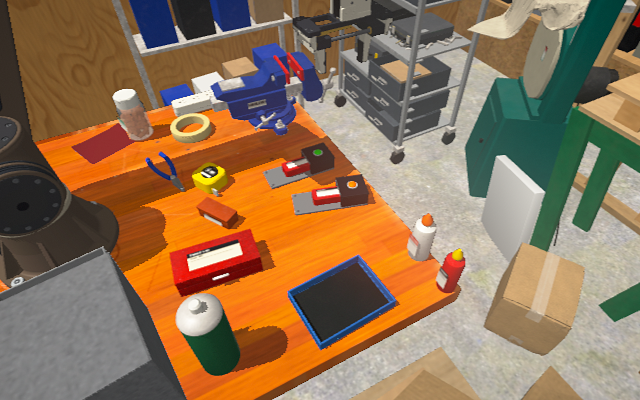

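View pics/wrist0.png

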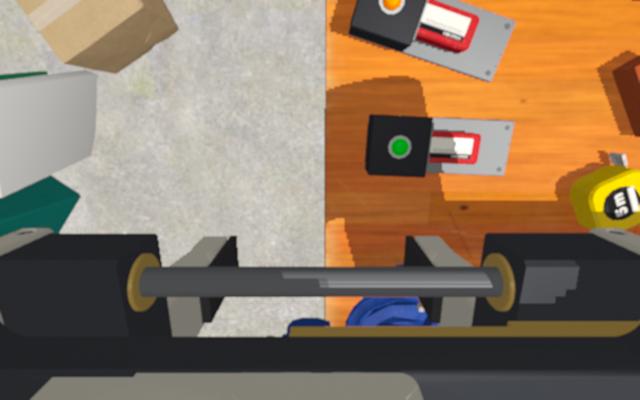

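View pics/side0.png

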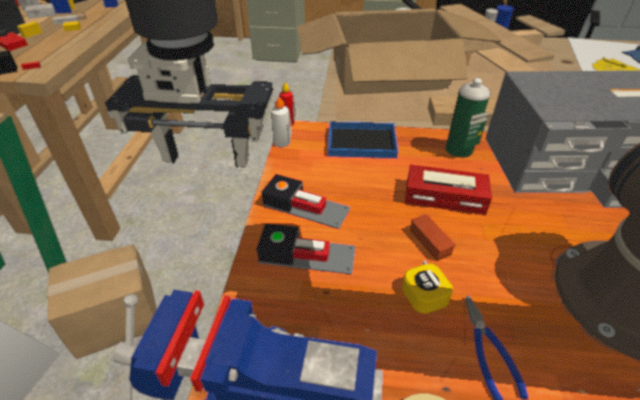

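The scene picture shows the green-lamp dock near (290,165), the amber one near (335,193), and the tray around (342,300). In the wrist picture the green lamp is at (400,147) and the green dock's front plate corners are near (513,121) and (508,176). The side view agrees, with the green lamp at (279,238).

```bash
cat > h.py <<'E'
import cv2, numpy as np
from scipy.spatial.transform import Rotation as R
from plant import ctrl
def cam(name,o):
    c=ctrl.calibration(name); K=np.array(c['K'])
    if name!='wrist': return K,np.array(c['extrinsics'])
    T=np.eye(4); T[:3,:3]=R.from_euler('xyz',o['orientation'],degrees=True).as_matrix(); T[:3,3]=o['tool_pos']
    return K,T@np.array(c['hand_eye'])
def cast(KT,uv,z):
    K,T=KT; uv=np.atleast_2d(np.asarray(uv,float))
    d=np.c_[uv,np.ones(len(uv))]@np.linalg.inv(K).T@T[:3,:3].T
    return T[:3,3]+d*((z-T[2,3])/d[:,2])[:,None]
def proj(KT,p):
    K,T=KT; q=(np.asarray(p)-T[:3,3])@T[:3,:3]; q=q@K.T; return q[...,:2]/q[...,2:]
def blob(m,n=1):
    m=cv2.morphologyEx(m.astype(np.uint8),cv2.MORPH_OPEN,np.ones((3,3)))
    c,_=cv2.findContours(m,cv2.RETR_EXTERNAL,cv2.CHAIN_APPROX_NONE)
    return sorted(c,key=cv2.contourArea)[::-1][:n]
def rect(xy): # metric points -> centre, sizes, long-axis angle (deg)
    (c,s,a)=cv2.minAreaRect((xy*1000).astype(np.float32)); 
    if s[0]<s[1]: s=s[::-1]; a+=90
    return np.round(c,1),np.round(s,1),round((a+90)%180-90,1)
E
python3 - <<'E'
from h import *
o=ctrl.get_obs()
for n in ['wrist','scene','side']:
    im=cv2.imread(f'pics/{n}0.png'); hsv=cv2.cvtColor(im,cv2.COLOR_BGR2HSV); H,S,V=cv2.split(hsv); KT=cam(n,o)
    def g(m,roi):
        z=np.zeros_like(m); x0,y0,x1,y1=roi; z[y0:y1,x0:x1]=m[y0:y1,x0:x1]; return z
    lam={'wrist':((385,130,416,163),(375,0,410,18)),'scene':((308,143,330,160),(343,177,362,192)),'side':((268,226,292,250),(270,175,294,196))}[n]
    gm=blob(g((H>45)&(H<80)&(S>120),lam[0]))[0]; am=blob(g((H>8)&(H<25)&(S>150)&(V>180),lam[1]))[0]
    for k,b in (('green',gm),('amber',am)):
        p=b[:,0].mean(0); print(n,k,p.round(1),cast(KT,p,.045).round(4))
    if n=='wrist':
        m=((S<70)&(V>90))|((H<5)|(H>172))&(S>120)
        for roi in ((431,100,530,190),(420,0,530,85)):
            b=blob(g(m,roi))[0]; print('plate',rect(cast(KT,b[:,0],.006)[:,:2]))
        r=((H<5)|(H>172))&(S>120)
        for roi in ((425,100,530,190),(410,0,530,85)):
            b=blob(g(r,roi))[0]; print('red',rect(cast(KT,b[:,0],.026)[:,:2]))
    else:
        m=(H>100)&(H<122)&(S>120); roi=(280,250,405,350) if n=='scene' else (320,118,402,162)
        b=blob(g(m,roi))[0]; h=cv2.convexHull(b); print('tray',rect(cast(KT,h[:,0],.022)[:,:2]),rect(cast(KT,h[:,0],.011)[:,:2]))
E
```

```text
wrist green [399.5 146.5] [[ 0.5931 -0.0359  0.045 ]]
wrist amber [391.8   3.3] [[ 0.6089 -0.1678  0.045 ]]
plate (array([503.8, -31.6]), array([93.2, 63.1]), -2.5)
plate (array([ 526.5, -146.6]), array([97.9, 63.1]), -17.0)
red (array([528.1, -33. ]), array([52.9, 34. ]), -2.1)
red (array([ 548.4, -151.6]), array([54.4, 37.9]), -17.5)
scene green [317.5 151.8] [[ 0.5892 -0.0387  0.045 ]]
scene amber [351.8 183.6] [[ 0.6057 -0.1734  0.045 ]]
tray (array([ 451.6, -397.6]), array([161.2, 125.3]), 3.3) (array([ 454.9, -392.3]), array([164. , 127.5]), 3.3)
side green [277.  235.5] [[ 0.5909 -0.0329  0.045 ]]
side amber [281.3 184.4] [[ 0.607  -0.1687  0.045 ]]
tray (array([ 451.4, -326.3]), array([150.2,  29.3]), 2.9) (array([ 451.2, -341.5]), array([153.1,  29.9]), 2.9)
```

Run:
```python
from h import *
o=ctrl.get_obs()
A=cam('scene',o);B=cam('side',o)
for n in('scene','side'):
    im=cv2.imread(f'pics/{n}0.png'); H,S,V=cv2.split(cv2.cvtColor(im,cv2.COLOR_BGR2HSV))
    m=((H<5)|(H>172))&(S>150); z=np.zeros_like(m)
    x0,y0,x1,y1=(270,50,310,90) if n=='scene' else (150,285,240,385); z[y0:y1,x0:x1]=m[y0:y1,x0:x1]
    for b in blob(z,2): print(n,cv2.contourArea(b),b[:,0].mean(0).round(0),b[b[:,0,1].argmin(),0],b[b[:,0,1].argmax(),0])
def tri(a,b):
    P=[K@np.linalg.inv(T)[:3] for K,T in(A,B)]
    X=cv2.triangulatePoints(P[0],P[1],np.array(a,float),np.array(b,float)); return (X[:3]/X[3]).ravel().round(3)
for a in ((283,70),(297,65)):
    for b in((180,335),(210,330)): print(a,b,tri(a,b))
K=cam('wrist',o)
for z in(.05,.1,.15,.2): print(z,cast(K,[(357,315),(415,300)],z).round(3)[:,:2].tolist(), cast(B,[(375,342),(370,380),(210,296)],z).round(3)[:,:2].tolist(), cast(A,[(216,95),(322,85)],z).round(3)[:,:2].tolist())
```

```text
scene 150.5 [295.  66.] [287  53] [301  79]
scene 46.5 [286.  73.] [281  65] [286  82]
side 1218.5 [180. 338.] [195 291] [162 384]
side 559.5 [210. 340.] [225 296] [194 384]
(283, 70) (180, 335) [0.639 0.221 0.132]
(283, 70) (210, 330) [0.619 0.207 0.135]
(297, 65) (180, 335) [0.658 0.214 0.133]
(297, 65) (210, 330) [0.637 0.201 0.136]
0.05 [[0.632, 0.162], [0.564, 0.142]] [[0.421, 0.152], [0.426, 0.206], [0.668, 0.104]] [[0.448, 0.317], [0.736, 0.218]]
0.1 [[0.638, 0.127], [0.581, 0.11]] [[0.425, 0.181], [0.43, 0.229], [0.649, 0.137]] [[0.433, 0.233], [0.697, 0.142]]
0.15 [[0.645, 0.092], [0.597, 0.078]] [[0.429, 0.209], [0.433, 0.253], [0.63, 0.17]] [[0.418, 0.149], [0.658, 0.066]]
0.2 [[0.651, 0.057], [0.614, 0.046]] [[0.433, 0.238], [0.437, 0.276], [0.611, 0.203]] [[0.403, 0.065], [0.619, -0.01]]
```

The vise stays clear: its near edge is at y≈+0.11 and its top at about 0.14. The dock origin is near (557,-34) mm with a yaw of -2.4°. Next I turn the hand.

Call:
apply_moves(
  targets=[
    {"travel": [0,0,8],"roll": -8.5,"jaw": 80},
    {"travel": [0,0,8],"roll": -8.5,"jaw": 80},
    {"travel": [0,0,8],"roll": -8.5,"jaw": 80},
    {"travel": [0,0,8],"roll": -8.5,"jaw": 80},
    {"travel": [0,0,8],"roll": -8.5,"jaw": 80},
    {"travel": [0,0,8],"roll": -8.5,"jaw": 80},
    {"travel": [0,0,8],"roll": -8.5,"jaw": 80},
    {"travel": [0,0,8],"roll": -8.5,"jaw": 80},
    {"travel": [0,0,8],"roll": -8.5,"jaw": 80},
    {"travel": [0,0,8],"roll": -8.5,"jaw": 80},
  ],
)

```text
clock: 1.15
tool_pos: [0.6747, -0.0, 0.1678]
orientation: [180.0, 0.0, -4.7]
force: [0.6, 0.2, 0.2]
opening: 0.0798
gripper_force: 0.0
```

Call:
apply_moves(
  targets=[
    {"travel": [0,0,0],"roll": -2.6,"jaw": 80},
    {"travel": [-34,10,0],"roll": 0,"jaw": 80},
    {"travel": [-34,10,0],"roll": 0,"jaw": 80},
    {"travel": [-34,10,10],"roll": 0,"jaw": 80},
    {"travel": [-36,9,15],"roll": 0,"jaw": 80},
    {"travel": [0,0,15],"roll": 0,"jaw": 80},
    {"travel": [0,0,0],"roll": 0,"jaw": 80},
    {"travel": [0,0,0],"roll": 0,"jaw": 80},
  ],
)

```text
clock: 1.95
tool_pos: [0.5361, -0.0331, 0.129]
orientation: [180.0, -0.0, -2.4]
force: [0.1, -0.6, 0.2]
opening: 0.0801
gripper_force: 0.0
```

Run:
```python
from h import *
o=ctrl.get_obs(); print(o['tool_pos'],o['orientation'],o['force'])
im=ctrl.snapshot('wrist')[:,:,::-1].copy(); KT=cam('wrist',o); cv2.imwrite('pics/w1raw.png',im)
a=np.deg2rad(-2.4);u=np.array([np.cos(a),np.sin(a)]);v=np.array([-u[1],u[0]]);c=np.array([.5573,-.0339])
for x,y,z in((-.055,.017,.028),(-.055,-.017,.028),(.004,.017,.028),(.004,-.017,.028),(-.1,.032,.006),(-.1,-.032,.006),(.004,.021,.039),(.004,-.021,.039)):
    p=proj(KT,np.r_[c+u*x+v*y,z]); print(p.round()); cv2.circle(im,tuple(int(t) for t in p),3,(255,255,0),1)
cv2.imwrite('pics/w1.png',im)
```

```text
[ 0.53611674 -0.03313999  0.12895488] [ 1.79985870e+02 -1.93455406e-02 -2.38519941e+00] [ 0.12543496 -0.62275196  0.24636701]
[299. 250.]
[342. 250.]
[298. 176.]
[344. 176.]
[285. 286.]
[356. 286.]
[291. 179.]
[350. 179.]
```

View pics/w1.png

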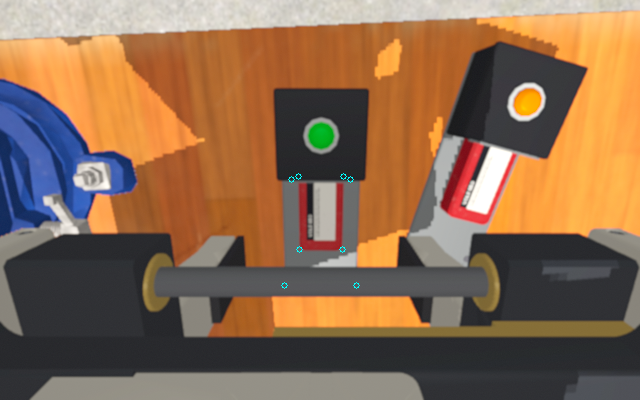

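The close wrist view shows the green dock square to the hand. The pack's corners at (299,250) and (342,250) match my prediction, with the fingers either side and clear of the amber dock and vise. I descend with a narrower opening.

Call:
apply_moves(
  targets=[
    {"travel": [0,0,20],"roll": 0,"jaw": 62},
    {"travel": [0,0,20],"roll": 0,"jaw": 62},
    {"travel": [0,0,20],"roll": 0,"jaw": 62},
    {"travel": [0,0,15],"roll": 0,"jaw": 62},
    {"travel": [0,0,12],"roll": 0,"jaw": 62},
    {"travel": [0,0,6],"roll": 0,"jaw": 62},
    {"travel": [0,0,4],"roll": 0,"jaw": 62},
    {"travel": [0,0,0],"roll": 0,"jaw": 62},
  ],
)

```text
clock: 2.8
tool_pos: [0.5357, -0.0331, 0.0315]
orientation: [180.0, 0.0, -2.4]
force: [1.1, -0.6, -0.1]
opening: 0.0619
gripper_force: 0.0
```

Call:
apply_moves(
  targets=[
    {"travel": [0,0,0],"roll": 0,"jaw": 50},
    {"travel": [0,0,0],"roll": 0,"jaw": 42},
    {"travel": [0,0,0],"roll": 0,"jaw": 37},
    {"travel": [0,0,0],"roll": 0,"jaw": 35},
    {"travel": [0,0,0],"roll": 0,"jaw": 33},
    {"travel": [0,0,0],"roll": 0,"jaw": 30},
    {"travel": [0,0,0],"roll": 0,"jaw": 25},
    {"travel": [0,0,0],"roll": 0,"jaw": 25},
    {"travel": [0,0,0],"roll": 0,"jaw": 25},
  ],
)

```text
clock: 3.7
tool_pos: [0.5355, -0.0332, 0.0318]
orientation: [-180.0, -0.0, -2.4]
force: [-1.2, 0.0, 4.5]
opening: 0.034
gripper_force: 30.0
```

Call:
apply_moves(
  targets=[
    {"travel": [-3,0,0],"roll": 0,"jaw": 25},
    {"travel": [-6,0,0],"roll": 0,"jaw": 25},
    {"travel": [-8,0,0],"roll": 0,"jaw": 25},
    {"travel": [-8,0,0],"roll": 0,"jaw": 25},
    {"travel": [-8,0,0],"roll": 0,"jaw": 25},
    {"travel": [-8,0,0],"roll": 0,"jaw": 25},
    {"travel": [-8,0,0],"roll": 0,"jaw": 25},
    {"travel": [-7,0,0],"roll": 0,"jaw": 25},
    {"travel": [-4,0,0],"roll": 0,"jaw": 25},
    {"travel": [0,0,0],"roll": 0,"jaw": 25},
  ],
)

```text
clock: 4.7
tool_pos: [0.4746, -0.0306, 0.0317]
orientation: [-180.0, 0.0, -2.4]
force: [-2.6, 2.6, 9.0]
opening: 0.0338
gripper_force: 30.0
```

Run:
```python
from h import *
a=ctrl.snapshot('side')[200:290,230:390,::-1]; b=ctrl.snapshot('scene')[135:210,250:390,::-1]; w=ctrl.snapshot('wrist')[60:300,160:480,::-1]
r=lambda i:cv2.resize(i,(400,280),interpolation=cv2.INTER_CUBIC)
cv2.imwrite('pics/s1.png',np.vstack([np.hstack([r(a),r(b)]),np.hstack([r(w),r(w)*0])]))
```

```text
(no output)
```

View pics/s1.png

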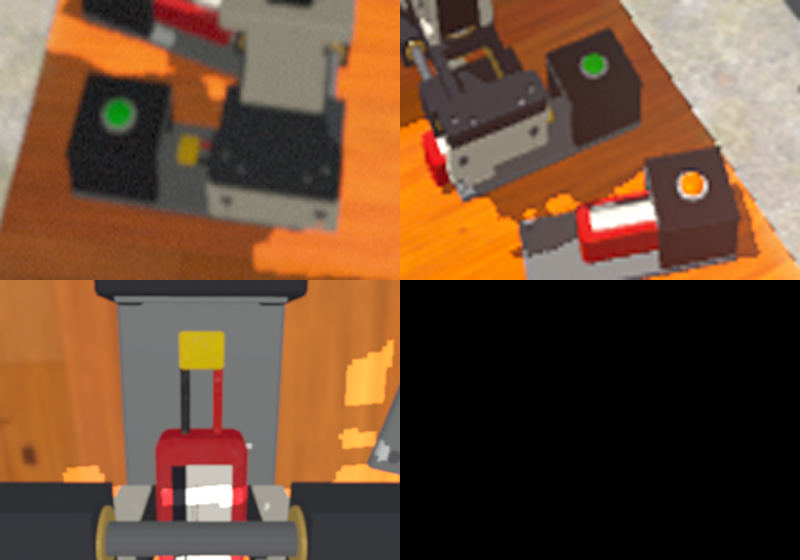

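The wrist crop shows the yellow plug (201,350) and both leads fully out, with bare plate between the plug and the hood front. The amber pack is untouched. Next I lift.

Call:
apply_moves(
  targets=[
    {"travel": [0,0,-4],"roll": 0,"jaw": 25},
    {"travel": [0,0,-8],"roll": 0,"jaw": 25},
    {"travel": [0,0,-16],"roll": 0,"jaw": 25},
    {"travel": [0,0,-20],"roll": 0,"jaw": 25},
    {"travel": [0,0,-24],"roll": 0,"jaw": 25},
    {"travel": [0,0,-24],"roll": 0,"jaw": 25},
    {"travel": [0,0,-24],"roll": 0,"jaw": 25},
    {"travel": [0,0,-20],"roll": 0,"jaw": 25},
    {"travel": [0,0,-10],"roll": 0,"jaw": 25},
    {"travel": [0,0,0],"roll": 0,"jaw": 25},
  ],
)

```text
clock: 5.85
tool_pos: [0.4757, -0.0307, 0.1825]
orientation: [-180.0, -0.1, -2.4]
force: [-0.4, 0.7, -1.6]
opening: 0.0338
gripper_force: 30.0
```

Run:
```python
from h import *
o=ctrl.get_obs(); print(o['tool_pos'],o['opening'],o['force'])
A=cam('scene',o);B=cam('side',o)
P=[K@np.linalg.inv(T)[:3] for K,T in(A,B)]
def tri(a,b):
    X=cv2.triangulatePoints(P[0],P[1],np.array(a,float),np.array(b,float)); return (X[:3]/X[3]).ravel().round(3)
print('bottle top',tri((199,300),(474,84)),'base',cast(A,(225,360),0).round(3),cast(B,(463,152),0).round(3))
print('toolbox base',cast(A,[(178,292),(262,268),(245,232)],0).round(3),cast(B,[(405,200),(488,212)],0).round(3))
print('glue',cast(A,[(420,258),(447,290)],0).round(3),'cabinet',cast(A,[(105,250),(172,400)],.25).round(3))
```

```text
[ 0.47568659 -0.03065613  0.18254765] 0.03380146824985307 [-0.37697328  0.7042833  -1.58720449]
bottle top [ 0.232 -0.381  0.172] base [[ 0.229 -0.398  0.   ]] [[ 0.216 -0.38   0.   ]]
toolbox base [[ 0.191 -0.231  0.   ]
 [ 0.352 -0.256  0.   ]
 [ 0.354 -0.153  0.   ]] [[ 0.358 -0.198  0.   ]
 [ 0.196 -0.18   0.   ]]
glue [[ 0.642 -0.385  0.   ]
 [ 0.642 -0.468  0.   ]] cabinet [[ 0.15  -0.305  0.25 ]
 [ 0.184 -0.528  0.25 ]]
```

Call:
apply_moves(
  targets=[
    {"travel": [0,0,0],"roll": -5.7,"jaw": 25},
    {"travel": [-3,15,0],"roll": 0,"jaw": 25},
    {"travel": [-6,30,0],"roll": 0,"jaw": 25},
    {"travel": [-8,40,0],"roll": 0,"jaw": 25},
    {"travel": [-8,40,0],"roll": 0,"jaw": 25},
    {"travel": [-8,40,0],"roll": 0,"jaw": 25},
    {"travel": [-8,40,0],"roll": 0,"jaw": 25},
    {"travel": [-8,40,0],"roll": 0,"jaw": 25},
    {"travel": [-8,40,0],"roll": 0,"jaw": 25},
    {"travel": [-5,35,0],"roll": 0,"jaw": 25},
  ],
)

```text
clock: 6.85
tool_pos: [0.4304, -0.3551, 0.1797]
orientation: [-179.9, 0.2, 3.2]
force: [1.2, 1.2, -1.6]
opening: 0.0337
gripper_force: 30.0
```

Call:
apply_moves(
  targets=[
    {"travel": [-3,26,0],"roll": 0,"jaw": 25},
    {"travel": [0,14,0],"roll": 0,"jaw": 25},
    {"travel": [0,2,15],"roll": 0,"jaw": 25},
    {"travel": [0,0,20],"roll": 0,"jaw": 25},
    {"travel": [0,0,15],"roll": 0,"jaw": 25},
    {"travel": [0,0,0],"roll": 0,"jaw": 25},
  ],
)

```text
clock: 7.45
tool_pos: [0.4297, -0.3944, 0.1282]
orientation: [-179.8, 0.3, 3.3]
force: [-0.8, -0.7, -1.9]
opening: 0.0341
gripper_force: 30.0
```

Run:
```python
from h import *
o=ctrl.get_obs(); print(o['tool_pos'],o['orientation'],o['opening'])
im=ctrl.snapshot('wrist')[:,:,::-1].copy(); KT=cam('wrist',o)
a=np.deg2rad(3.3);u=np.array([np.cos(a),np.sin(a)]);v=np.array([-u[1],u[0]]);c=np.array([.453,-.395])
for x,y in((.08,.06),(.08,-.06),(-.08,.06),(-.08,-.06)):
    p=proj(KT,np.r_[c+u*x+v*y,.022]); print(p.round()); cv2.circle(im,tuple(int(t) for t in p),3,(0,255,255),1)
s=ctrl.snapshot('scene')[200:400,220:520,::-1]
cv2.imwrite('pics/w2.png',np.vstack([im[:360],cv2.resize(s,(360,240)).copy() if 0 else np.hstack([cv2.resize(s,(360,240)),np.zeros((240,280,3),np.uint8)])]))
```

```text
[ 0.42967292 -0.3943894   0.12824182] [-179.79736751    0.29046992    3.27477844] 0.03410578016808371
[238.  64.]
[411.  64.]
[251. 272.]
[396. 272.]
```

View pics/w2.png

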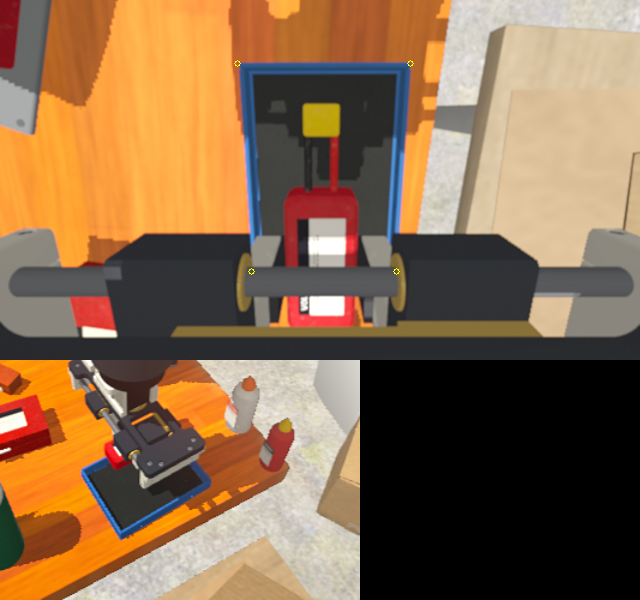

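The wrist view shows the pack level over the tray, with the far rim corners (240,65) and (408,65) within about 2 mm of my estimate. I lower it now.

Call:
apply_moves(
  targets=[
    {"travel": [0,0,10],"roll": 0,"jaw": 25},
    {"travel": [0,0,20],"roll": 0,"jaw": 25},
    {"travel": [0,0,20],"roll": 0,"jaw": 25},
    {"travel": [0,0,18],"roll": 0,"jaw": 25},
    {"travel": [0,0,12],"roll": 0,"jaw": 25},
    {"travel": [0,0,8],"roll": 0,"jaw": 25},
    {"travel": [0,0,4],"roll": 0,"jaw": 25},
    {"travel": [0,0,2],"roll": 0,"jaw": 25},
    {"travel": [0,0,0],"roll": 0,"jaw": 25},
    {"travel": [0,0,0],"roll": 0,"jaw": 25},
  ],
)

```text
clock: 8.55
tool_pos: [0.4318, -0.396, 0.0382]
orientation: [180.0, -0.0, 3.3]
force: [-0.4, -0.8, -1.8]
opening: 0.0338
gripper_force: 30.0
```

Call:
apply_moves(
  targets=[
    {"travel": [0,0,1],"roll": 0,"jaw": 25},
    {"travel": [0,0,1],"roll": 0,"jaw": 25},
    {"travel": [0,0,0],"roll": 0,"jaw": 25},
    {"travel": [0,0,0],"roll": 0,"jaw": 25},
  ],
)

```text
clock: 8.95
tool_pos: [0.4315, -0.3958, 0.0356]
orientation: [180.0, -0.0, 3.3]
force: [-0.4, 0.3, -1.3]
opening: 0.0337
gripper_force: 30.0
```

Call:
apply_moves(
  targets=[
    {"travel": [0,0,1],"roll": 0,"jaw": 25},
    {"travel": [0,0,1],"roll": 0,"jaw": 25},
    {"travel": [0,0,1],"roll": 0,"jaw": 25},
    {"travel": [0,0,1],"roll": 0,"jaw": 25},
    {"travel": [0,0,0],"roll": 0,"jaw": 25},
  ],
)

```text
clock: 9.45
tool_pos: [0.4314, -0.3958, 0.0313]
orientation: [-180.0, 0.0, 3.3]
force: [0.7, 0.5, -0.9]
opening: 0.0337
gripper_force: 30.0
```

Call:
apply_moves(
  targets=[
    {"travel": [0,0,1],"roll": 0,"jaw": 25},
    {"travel": [0,0,0.5],"roll": 0,"jaw": 25},
    {"travel": [0,0,0],"roll": 0,"jaw": 25},
  ],
)

```text
clock: 9.75
tool_pos: [0.4314, -0.3958, 0.03]
orientation: [-180.0, 0.0, 3.3]
force: [-0.6, 0.1, -2.0]
opening: 0.0337
gripper_force: 30.0
```

Call:
apply_moves(
  targets=[
    {"travel": [0,0,0.5],"roll": 0,"jaw": 25},
    {"travel": [0,0,0.5],"roll": 0,"jaw": 25},
    {"travel": [0,0,0],"roll": 0,"jaw": 25},
  ],
)

```text
clock: 10.05
tool_pos: [0.4315, -0.3959, 0.0298]
orientation: [180.0, -0.0, 3.3]
force: [-1.4, 1.9, 5.9]
opening: 0.0335
gripper_force: 30.0
```

Contact shows as +6 N, at the height I expected. I release gently and retreat.

Call:
apply_moves(
  targets=[
    {"travel": [0,0,0],"roll": 0,"jaw": 34},
    {"travel": [0,0,0],"roll": 0,"jaw": 36},
    {"travel": [0,0,0],"roll": 0,"jaw": 40},
    {"travel": [0,0,0],"roll": 0,"jaw": 46},
    {"travel": [0,0,0],"roll": 0,"jaw": 50},
    {"travel": [0,0,0],"roll": 0,"jaw": 50},
    {"travel": [0,0,-5],"roll": 0,"jaw": 50},
    {"travel": [0,0,-15],"roll": 0,"jaw": 50},
    {"travel": [0,0,-30],"roll": 0,"jaw": 50},
    {"travel": [0,0,-30],"roll": 0,"jaw": 50},
  ],
)

```text
clock: 11.05
tool_pos: [0.4311, -0.3957, 0.1098]
orientation: [-180.0, 0.1, 3.3]
force: [0.6, -0.5, 0.2]
opening: 0.0496
gripper_force: 0.0
```

Call:
apply_moves(
  targets=[
    {"travel": [-10,0,-30],"roll": 0,"jaw": 50},
    {"travel": [-10,0,-30],"roll": 0,"jaw": 50},
    {"travel": [0,0,-15],"roll": 0,"jaw": 50},
    {"travel": [0,0,0],"roll": 0,"jaw": 50},
    {"travel": [0,0,0],"roll": 0,"jaw": 50},
  ],
)

```text
clock: 11.55
tool_pos: [0.4115, -0.3969, 0.1844]
orientation: [180.0, -0.1, 3.3]
force: [-0.6, 0.1, -0.1]
opening: 0.0497
gripper_force: 0.0
```

Run:
```python
from h import *
o=ctrl.get_obs(); print(o['clock'],o['tool_pos'],o['force'],o['opening'])
im=ctrl.snapshot('wrist')[20:380,:,::-1]; s=ctrl.snapshot('scene')[130:370,250:450,::-1]; d=ctrl.snapshot('side')[110:290,220:420,::-1]
cv2.imwrite('pics/w3.png',np.vstack([im,np.hstack([cv2.resize(s,(320,240)),cv2.resize(d,(320,240))])]))
```

```text
11.55 [ 0.41146618 -0.39687261  0.18438033] [-0.55762851  0.07991725 -0.10618486] 0.04974724010640521
```

View pics/w3.png

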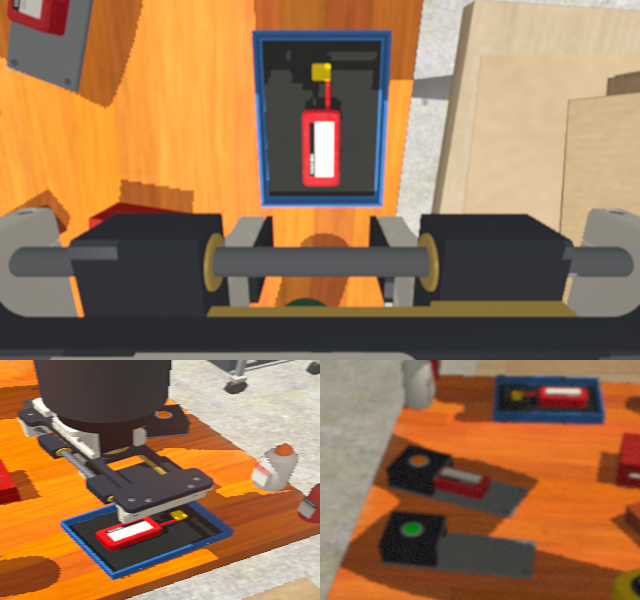

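The pack lies flat, label up, inside the tray (block at (321,148), plug at (320,72)). The green dock is empty, the amber pack is in place, and the hand is clear.

```bash
python3 -c "
from plant import ctrl
print(ctrl.close_job())"
```

```text
the job is handed in; nothing more can be done
None
```

The charged pack was slid clear of the green dock's hood, then lifted and laid flat and label up in the blue tray. The amber pack was left in place, and the job was handed in at about 11.7 s.

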